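Release the ratchet mould clamp and take out the cast bar

TASK

The balm bar cast in the ratchet clamp has set: throw the clamp's pawl lever right over so that it stays back, push the sliding mould half all the way back against its stop by its bow handle, then lift out the bar and set it down flat and gently, without dropping it, in the middle of the empty half of the lined tray. Leave the two bars already on the tray and the wax jar where they are.

Things in the scene. Friction and masses are not known exactly. Their poses are not given: they have to be found in the camera images.
- clamp: Ratchet mould clamp fixed to the worktop: grey base plate 300 x 110 x 10 mm. Origin: centre of its underside; +x = closing direction along the clamp. At +x the fixed mould half (flat block 84 mm wide, x = 100 to 118 mm, top z = 42 mm); at -x the ratchet head (two cheeks, 35 mm wide over all, x = -122 to -30 mm, top z = 50 mm) with the pawl between them.
- pawl_grip (a point): Middle of the pawl lever's black cross grip, a rod 14 mm thick, 40 mm long along the clamp's y. The lever turns on a pin along y at clamp x = -95, z = 42 mm. Latched: grip 23 mm ahead (+x) of the pin, 88 mm over the worktop, the nose below it in the bar's teeth. Pushed toward the clamp's -x it swings over the top (radius 51 mm) and the nose lifts; about 1 N does it.
- pawl (a joint): Turn of the pawl lever, rad: 0 latched, 1.2 thrown right over against its stop. Let go below about 0.6 it falls back into the teeth; beyond, it falls over by its own weight and stays, leaning toward the clamp's -x, grip 35 mm behind the pin, 80 mm over the worktop. The nose then stands up at clamp x = -67 mm, 78 mm over the worktop: draw the fingers away upward, or they drag it back.
- mould_handle (a point): Middle of the sliding mould half's bow handle: black rod 14 mm thick, 68 mm long along the clamp's y, 72 mm over the worktop, on two posts 52 mm apart. Under it the half's back wall (18 mm thick); from that two side walls (8 mm thick, outside 73 mm apart) reach 38 mm forward to the fixed half and shut the bar in. Mould top 40 mm over the worktop. Slides with the toothed bar behind it.
- mould_half (a joint): How far the sliding half has been pushed toward the clamp's -x, m: 0 shut, 0.060 against its stop. Latched it gives only about 1.5 mm. Unlatched it takes about 3 N to push and stays where it is left.
- cast_bar: The cast balm bar, pale yellow, 38 (its x) x 54 (y) x 28 mm (z), rounded edges, three low ribs on top, about 55 g. Origin: centre of its underside. Starts on the base plate (10 mm over the worktop) inside the shut mould at clamp x = 81 mm, axes along the clamp's. With the mould open its two 38 mm wide ends (+y and -y, 54 mm apart) can be gripped from above.
- tray: Shallow steel tray lined with white paper, fixed, 130 mm (x) x 210 mm (y), walls 14 mm high, floor 3 mm thick. Origin: centre of its underside. Two bars stand in its -y half; its +y half is empty.
- tray_spot (a point): Middle of the tray's empty half, on its floor (40 mm from the tray's centre toward its +y). Axes along the tray's.
- bar_2: A bar like cast_bar already on the tray, in its -y half at -x. Origin: centre of its underside.
- bar_3: A bar like cast_bar already on the tray, in its -y half at +x. Origin: centre of its underside.
- wax_jar: Glass jar of wax pellets with a gold lid, 63 mm across, 72 mm high, standing behind, between clamp and tray. Origin: centre of its underside.
There are look-alikes about, which are no part of the job. What is shaped like the cast_bar but purple or red is not meant.

How it is judged:
By the outcome, as a careful person would: the job done as asked, in the order asked, and still so for the second after the job is handed in, with the robot touching nothing.
It also fails if it takes over 56 s, if anything falls off the work surface, if the arm or the gripper's body presses on something with over 40 N, if the wrist force passes 120 N, or if a joint passes its speed limit or range.

ROBOT

A 6-joint arm with a two-finger parallel gripper is mounted at the origin on a cart in front of the work surface, level with it; the furniture and walls round the work are solid. World frame = base frame: x ahead of the robot, y to its left, z up, the work surface at z = 0. Lengths are in m, angles in rad, forces in N, time in s.
With the tool pointing down it reaches from about 0.375 to 0.9 m from the base axis. Payload 3.1 kg.
Tool frame: the origin (TCP) lies at the very end of the fingers, on their centre line; the grasp point (between the pads) lies arm.grasp_offset behind it (arm.grasp_offset is the distance from the TCP to the grasp point, in m); z points along the fingers, y is the line along which they close (so a half turn about z gives the same grasp; the last joint's range is limited). The gripper opens to 85 mm and grips with 20 to 120 N. Pads are 22 mm wide; open, the fingers measure 114 mm over their backs; the gripper's body (76 mm by 85 mm) begins 54 mm behind the grasp point. The pads swing forward as they close: fully open they stand 13 mm farther back than shut.
Start: joints at [-1.498, 0.527, 1.433, -0, 1.181, -0.178], TCP at [0.155, -0.605, 0.231] pointing down, gripper open.
Joint ranges: [-3.08, 3.08], [-0.75, 2.2], [0.22, 2.44], [-1.43, 4.57], [0, 2.65], [-2.85, 2.85]. Speed limits (rad/s): [2.79, 2.79, 3.14, 3.14, 3.14, 3.14].

INTERFACE

Orientations are given as a unit quaternion [w, x, y, z].
In Python, from bench import arm, camera gives the robot as it stands.
- The arm moves only by the tool arm_command, never from a script. Its argument "steps" is a list of rows, each a list of 3 entries, a list of its own where there are three numbers: the shift along the tool's x, y, z in cm, then the turn, a rotation vector about the tool's x, y, z in degrees, then the finger opening in cm, from 0 to 8.54. A call has 1 to 8 rows; each row is the pose to reach, as a shift and turn from the pose commanded when the call began, along the tool's axes at that moment; what a row does not reach only later rows make up. A row lasts 1/12 s, in which the tool goes at most 41.7 mm and 7.16 degrees, less where a joint would pass 70% of its speed; a pose out of reach is approached as far as the arm can. A call with a gripper value outside its range is refused whole. The fingers move at their own pace and stop on an object; "newtons" is the grip in N (left out, the last holds). Time passes only in rows, so rows that repeat a pose let the fingers close. It gives the time, the measured TCP pose, the force, the opening and the grip force at its end, in the units of the state.
- arm.observe(): the state, without advancing time (a new reading comes with each control period).
- camera(name): name is "scene" or "top" or "wrist"; returns a dict with "frame" (384x512x3 uint8, red, green, blue), "fx", "fy", "cx", "cy" (pixels), "dist_coeffs" ([k1, k2, p1, p2, k3] as OpenCV has them; the pictures are not rectified), "R" (3x3) and "t" (3): a world point X has camera coordinates R X + t. Camera axes: x right, y down, z forward; pixel columns grow to the right and rows downward; lengths in m; the calibration is good to about 2 mm. A picture is of the moment at which its call begins. There is no depth.
- arm.sign_off(): hands the job in; it is judged then, once.
The state is a dict: "time": time; "joint_pos": joint angles; "qvel": joint speeds; "joint_efforts": joint torques, N m; "position": TCP position; "tcp_rot": TCP orientation; "contact_force": force on the tool from outside, world axes, zero at the start; "ft_torque": the same for the moment, N m; "opening": finger opening in m; "gripper_force": force on a finger pad.
Only numpy, scipy, OpenCV 4.12 (cv2) and the standard library are available. Lean on these libraries where they do the work, as an engineer would, in place of code of your own. Each camera call takes 0.05 s, during which the arm holds its last target. There are 200 camera calls.

## Working session

There is one attempt and no reset: what is moved stays moved. The work goes in short steps, Python scripts to look and compute and a tool call to move; the robot and the scene stay as the last step left them, time stands still between calls to the robot, and variables do not carry over. Pictures are saved under pics/ and viewed, at most 10 in all, crops included, and the job is handed in when it is done.

Besides the shell and the picture viewer there is one more tool, called after "Request:" by a JSON object that holds its "fn" and its "kwargs", one argument or row to a line. arm_command: Moves the arm, as the interface text tells. Its arguments: {"type":"object","properties":{"steps":{"type":"array"},"newtons":{"type":"number"}},"required":["steps"]}

```bash
mkdir -p pics; cat > h.py <<'E'
import numpy as np, cv2
from bench import arm, camera
def K(c): return np.array([[c['fx'],0,c['cx']],[0,c['fy'],c['cy']],[0,0,1.]])
def ray(c,px,z):
    p=cv2.undistortPoints(np.array(px,float).reshape(-1,1,2),K(c),np.array(c['dist_coeffs'],float)).reshape(-1,2)
    R=np.array(c['R']);t=np.array(c['t']);o=-R.T@t
    d=np.c_[p,np.ones(len(p))]@R
    return o+d*((z-o[2])/d[:,2])[:,None]
def proj(c,X):
    return cv2.projectPoints(np.array(X,float).reshape(-1,1,3),cv2.Rodrigues(np.array(c['R'],float))[0],np.array(c['t'],float),K(c),np.array(c['dist_coeffs'],float))[0].reshape(-1,2)
def save(c,n,crop=None,s=1):
    f=c['frame'][:,:,::-1]
    if crop: x0,y0,x1,y1=crop; f=f[y0:y1,x0:x1]
    cv2.imwrite('pics/'+n,cv2.resize(f,None,fx=s,fy=s,interpolation=cv2.INTER_CUBIC))
E
python3 - <<'E'
from h import *
for n in ('top','scene'):
    c=camera(n); save(c,n+'0.png',s=1.5); print(n,-np.array(c['R']).T@c['t'],c['fx'])
print(arm.observe(),arm.grasp_offset)
E
```

```text
top [ 0.44016614 -0.05048087  1.06031403] 413.89094641391563
scene [0.04033193 0.71285516 0.67295327] 433.91797925178224
{'time': 0.1, 'joint_pos': array([-1.49850390e+00,  5.28385107e-01,  1.43379346e+00, -2.59746886e-06,
        1.18137277e+00, -1.78485391e-01]), 'qvel': array([-3.21760172e-04, -3.20977973e-03, -3.34499464e-03,  1.29171646e-03,
       -1.04927224e-05, -4.72674316e-04]), 'joint_efforts': array([ 2.20715101e-04, -4.43304741e+01, -1.78586787e+01, -2.00280160e-04,
        3.89273831e-03, -8.73338564e-06]), 'position': array([ 0.15508774, -0.60478592,  0.23041801]), 'tcp_rot': array([-9.78024672e-04,  9.92148567e-01,  1.25061031e-01,  5.07758159e-05]), 'contact_force': array([-0.02250741,  0.14214759,  0.03801215]), 'ft_torque': array([ 0.02330932,  0.00073656, -0.00945937]), 'gripper_force': 0.0, 'opening': 0.08556389082710238} 0.0187
```

View pics/top0.png

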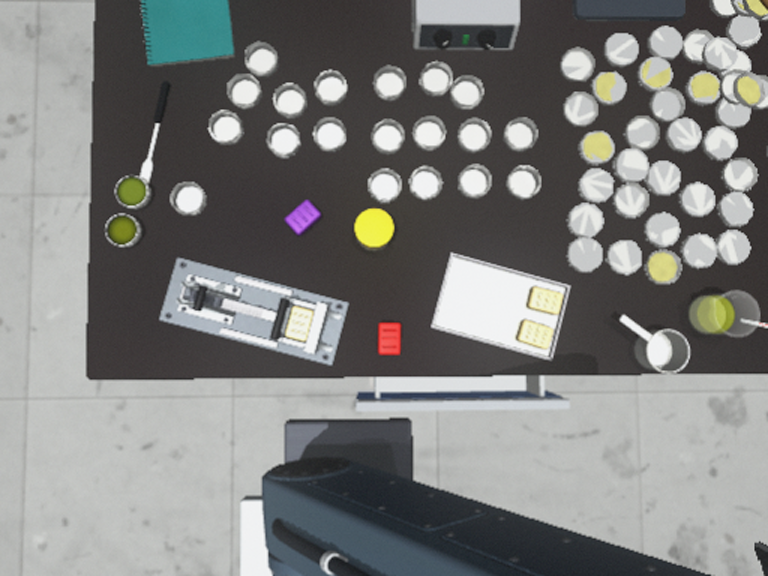

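View pics/scene0.png

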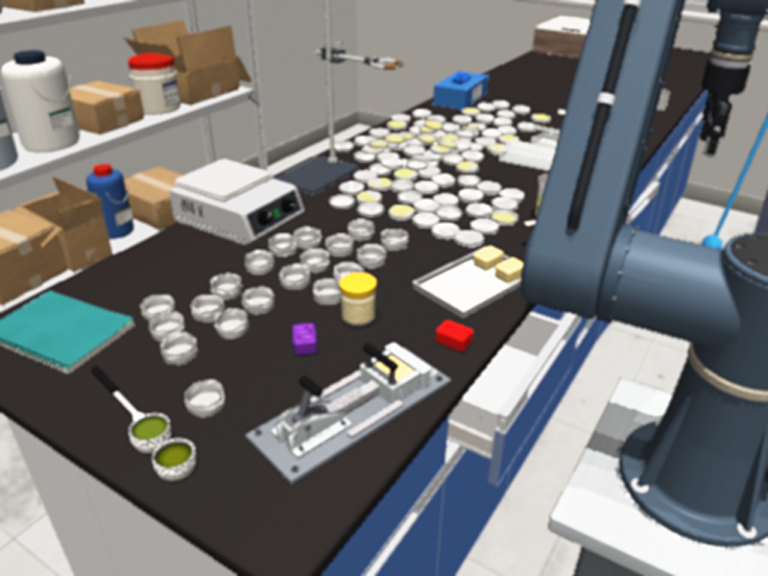

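Top picture (shown at 1.5x): cast bar in the mould at (300,323). The look-alikes are the tray bars (546,300) and (535,333), the purple block (302,216) and the red block (389,338). I choose the pale yellow bar inside the clamp. The pawl grip is at about (203,300), the handle at (280,320), the jar at (374,228), and the empty tray half on its left at (480,300).

```bash
python3 - <<'E'
from h import *
c=camera('top'); s=camera('scene')
save(c,'crop1.png',(100,165,240,250),5)
hsv=cv2.cvtColor(c['frame'],cv2.COLOR_RGB2HSV)
def yaw(v): return np.degrees(np.arctan2(v[1],v[0]))
def blob(m,roi,close=5):
    x0,y0,x1,y1=roi; k=np.zeros_like(m); k[y0:y1,x0:x1]=m[y0:y1,x0:x1]
    k=cv2.morphologyEx(k,cv2.MORPH_CLOSE,np.ones((close,close),np.uint8))
    cs=cv2.findContours(k,cv2.RETR_EXTERNAL,cv2.CHAIN_APPROX_NONE)[0]
    return max(cs,key=cv2.contourArea)
H,S,V=cv2.split(hsv)
bright=((V>75)).astype(np.uint8)
for n,roi,z in (('clamp',(100,165,240,250),.01),('tray',(280,160,390,245),.014)):
    r=cv2.minAreaRect(blob(bright,roi)); b=cv2.boxPoints(r); w=ray(c,b,z)
    print(n,b.round(1).tolist(),'\n',w.round(4).tolist(),'ctr',w.mean(0).round(4),[ (np.linalg.norm(w[i]-w[i-1]).round(4),yaw(w[i]-w[i-1]).round(1)) for i in range(4)])
yel=((H>15)&(H<40)&(S>50)&(V>120)).astype(np.uint8)
for n,roi,z in (('bar',(185,200,220,235),.036),('b2b3',(345,185,385,235),.03)):
    k=np.zeros_like(yel);x0,y0,x1,y1=roi;k[y0:y1,x0:x1]=yel[y0:y1,x0:x1]
    k=cv2.morphologyEx(k,cv2.MORPH_CLOSE,np.ones((3,3),np.uint8))
    for q in cv2.findContours(k,cv2.RETR_EXTERNAL,cv2.CHAIN_APPROX_NONE)[0]:
        if cv2.contourArea(q)<60: continue
        w=ray(c,cv2.boxPoints(cv2.minAreaRect(q)),z); print(n,w.mean(0).round(4),[ (np.linalg.norm(w[i]-w[i-1]).round(4),yaw(w[i]-w[i-1]).round(1)) for i in range(4)])
E
```

```text
clamp [[104.80000305175781, 213.39999389648438], [116.30000305175781, 170.1999969482422], [232.6999969482422, 201.0], [221.1999969482422, 244.1999969482422]] 
 [[0.4499, 0.2967, 0.01], [0.5586, 0.27, 0.01], [0.479, -0.0232, 0.01], [0.3705, 0.0058, 0.01]] ctr [0.4645 0.1373 0.01  ] [(np.float64(0.3015), np.float64(74.7)), (np.float64(0.1119), np.float64(-13.8)), (np.float64(0.3039), np.float64(-105.2)), (np.float64(0.1123), np.float64(165.0))]
tray [[282.3999938964844, 230.8000030517578], [299.79998779296875, 167.1999969482422], [381.79998779296875, 189.60000610351562], [364.3999938964844, 253.1999969482422]] 
 [[0.4028, -0.1484, 0.014], [0.564, -0.1946, 0.014], [0.5057, -0.4042, 0.014], [0.3449, -0.3554, 0.014]] ctr [ 0.4544 -0.2756  0.014 ] [(np.float64(0.215), np.float64(74.4)), (np.float64(0.1677), np.float64(-16.0)), (np.float64(0.2175), np.float64(-105.5)), (np.float64(0.1681), np.float64(163.1))]
b2b3 [ 0.4228 -0.3324  0.03  ] [(np.float64(0.053), np.float64(71.2)), (np.float64(0.038), np.float64(-19.8)), (np.float64(0.0531), np.float64(-108.8)), (np.float64(0.0381), np.float64(160.0))]
b2b3 [ 0.4785 -0.3514  0.03  ] [(np.float64(0.0559), np.float64(74.7)), (np.float64(0.0376), np.float64(-16.3)), (np.float64(0.056), np.float64(-105.2)), (np.float64(0.0376), np.float64(163.5))]
```

View pics/crop1.png

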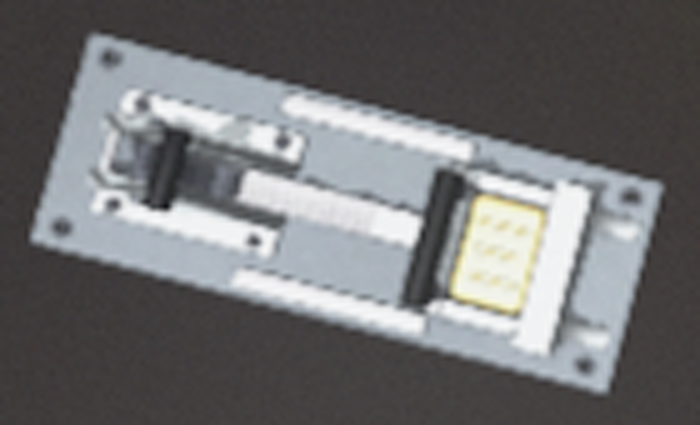

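The crop shows the pale yellow cast bar, boxed in, at crop (497,253). The black handle is at (437,237), the pawl grip at (165,170) and the fixed half at (555,265). The choice stands. Next I check the clamp pose against the grip and handle, and refine the tray.

```bash
cat >> h.py <<'E'
Y=np.radians(-105.25); CX=np.array([np.cos(Y),np.sin(Y),0]); CY=np.array([-CX[1],CX[0],0]); C0=np.array([.4645,.1373,0])
def clamp(x,y,z): return C0+CX*x+CY*y+np.array([0,0,z])
def inclamp(p): d=np.asarray(p)-C0; return np.array([d@CX,d@CY,d[2]])
from scipy.spatial.transform import Rotation as Ro
def go(p,yaw):
    o=arm.observe(); q=o['tcp_rot']; R=Ro.from_quat([q[1],q[2],q[3],q[0]])
    T=Ro.from_matrix(np.array([[np.cos(np.radians(yaw)),np.sin(np.radians(yaw)),0],[np.sin(np.radians(yaw)),-np.cos(np.radians(yaw)),0],[0,0,-1]]).astype(float))
    print('shift cm',(R.inv().apply(np.array(p)-o['position'])*100).round(2),'rot',np.degrees((R.inv()*T).as_rotvec()).round(1),'t',o['time'],'pos',o['position'].round(4))
E
python3 - <<'E'
from h import *
c=camera('top')
print('grip',inclamp(ray(c,[(133,199)],.095)[0]).round(4),'handle',inclamp(ray(c,[(187.4,212.4)],.079)[0]).round(4),'bar',inclamp(ray(c,[(199.6,215.6)],.038)[0]).round(4))
print('jar',ray(c,[(249.5,152)],.072).round(3))
g=cv2.cvtColor(c['frame'],cv2.COLOR_RGB2GRAY)
m=np.zeros_like(g); m[160:242,280:385]=(g[160:242,280:385]>110)
cs=max(cv2.findContours(m,cv2.RETR_EXTERNAL,cv2.CHAIN_APPROX_NONE)[0],key=cv2.contourArea)
b=cv2.approxPolyDP(cv2.convexHull(cs),5,True).reshape(-1,2); print(b.tolist())
for z in (.014,):
  w=ray(c,cv2.boxPoints(cv2.minAreaRect(cs)),z); print(w.mean(0).round(4),[(np.linalg.norm(w[i]-w[i-1]).round(4),np.degrees(np.arctan2(*(w[i]-w[i-1])[1::-1])).round(1)) for i in range(4)])
w=ray(c,b,.014);print(w.round(4).tolist(), w.mean(0))
go(clamp(-.045,0,.15),74.75)
go(clamp(-.045,0,.231),74.75)
E
```

```text
grip [-0.0697 -0.001   0.095 ] handle [0.0575 0.0009 0.079 ] bar [ 0.083  -0.0001  0.038 ]
jar [[ 0.594 -0.066  0.072]]
[[300, 168], [380, 190], [367, 239], [287, 218]]
[ 0.4698 -0.2802  0.014 ] [(np.float64(0.2139), np.float64(74.3)), (np.float64(0.1336), np.float64(-16.1)), (np.float64(0.2159), np.float64(-105.7)), (np.float64(0.1339), np.float64(163.0))]
[[0.562, -0.1952, 0.014], [0.5047, -0.3996, 0.014], [0.3805, -0.3629, 0.014], [0.435, -0.1604, 0.014]] [ 0.47053823 -0.27953021  0.014     ]
shift cm [ 50.62 -68.14   8.17] rot [ -0.1  -0.  -60.4] t 0.25 pos [ 0.1551 -0.6051  0.2308]
shift cm [ 50.62 -68.15   0.07] rot [ -0.1  -0.  -60.4] t 0.25 pos [ 0.1551 -0.6051  0.2308]
```

Request:
{"fn": "arm_command", "kwargs": {
  "steps": [
    [[34, -18, 0], [0, 0, -55], 0],
    [[34, -18, 0], [0, 0, -55], 0],
    [[34, -18, 0], [0, 0, -55], 0],
    [[34, -18, 0], [0, 0, -55], 0],
    [[34, -18, 0], [0, 0, -55], 0],
    [[34, -18, 0], [0, 0, -55], 0],
    [[34, -18, 0], [0, 0, -55], 0],
    [[34, -18, 0], [0, 0, -55], 0]
  ],
  "newtons": 30
}}

```text
time: 0.92
position: [0.403, -0.3796, 0.2314]
tcp_rot: [0.0, 0.821, 0.571, 0.0]
contact_force: [1.5, -0.1, 0.2]
opening: 0.0003
gripper_force: 0.0
```

```bash
sed -i 's/^Y=.*$/&; C0=C0+CX*.002/' h.py; python3 -c "
from h import *
print(C0); go(clamp(-.045,0,.2),74.75)"
```

```text
[0.46397394 0.13537043 0.        ]
shift cm [ 54.89 -12.57   3.13] rot [ 0.   0.  -5.1] t 0.9167 pos [ 0.403  -0.3796  0.2314]
```

Request:
{"fn": "arm_command", "kwargs": {
  "steps": [
    [[33, -7.5, 0], [0, 0, -5.1], 0],
    [[33, -7.5, 0], [0, 0, -5.1], 0],
    [[33, -7.5, 0], [0, 0, -5.1], 0],
    [[33, -7.5, 0], [0, 0, -5.1], 0],
    [[33, -7.5, 0], [0, 0, -5.1], 0],
    [[33, -7.5, 0], [0, 0, -5.1], 0],
    [[33, -7.5, 0], [0, 0, -5.1], 0],
    [[33, -7.5, 0], [0, 0, -5.1], 0]
  ]
}}

```text
time: 1.58
position: [0.4471, -0.0491, 0.2315]
tcp_rot: [0.0, 0.796, 0.605, 0.0]
contact_force: [0.7, 0.7, -0.3]
opening: -0.0001
gripper_force: 0.0
```

```bash
python3 -c "
from h import *
go(clamp(-.045,0,.15),74.75)"
```

```text
shift cm [22.72 -3.35  8.15] rot [ 0.  -0.  -0.3] t 1.5833 pos [ 0.4471 -0.0491  0.2315]
```

Request:
{"fn": "arm_command", "kwargs": {
  "steps": [
    [[22.7, -3.4, 8], [0, 0, -0.3], 0],
    [[22.7, -3.4, 8], [0, 0, -0.3], 0],
    [[22.7, -3.4, 8], [0, 0, -0.3], 0],
    [[22.7, -3.4, 8], [0, 0, -0.3], 0],
    [[22.7, -3.4, 8], [0, 0, -0.3], 0],
    [[22.7, -3.4, 8], [0, 0, -0.3], 0],
    [[22.7, -3.4, 8], [0, 0, -0.3], 0],
    [[22.7, -3.4, 8], [0, 0, -0.3], 0]
  ]
}}

```text
time: 2.25
position: [0.4746, 0.1784, 0.1506]
tcp_rot: [-0.0, 0.793, 0.609, -0.001]
contact_force: [-0.6, -0.9, 0.1]
opening: -0.0002
gripper_force: 0.0
```

```bash
python3 -c "
from h import *
go(clamp(-.045,0,.083),74.75)
c=camera('wrist'); save(c,'w1.png',s=1.2)"
```

```text
shift cm [0.08 0.11 6.76] rot [-0.1  0.   0.3] t 2.25 pos [0.4746 0.1784 0.1506]
```

View pics/w1.png

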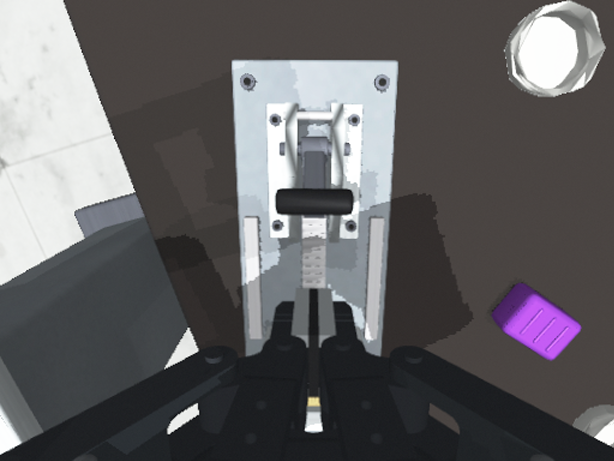

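The wrist view shows the pawl grip at (314,201) centred ahead of the closed fingers at (314,300), with the clamp axis aligned. Now descend in front of the grip.

Request:
{"fn": "arm_command", "kwargs": {
  "steps": [
    [[-0.2, 0.1, 3.5], [0, 0, 0], 0],
    [[-0.2, 0.1, 6.7], [0, 0, 0], 0],
    [[-0.2, 0.1, 6.7], [0, 0, 0], 0]
  ]
}}

```text
time: 2.55
position: [0.4725, 0.1724, 0.0805]
tcp_rot: [-0.002, 0.795, 0.606, -0.004]
contact_force: [-0.8, 0.3, -0.4]
opening: -0.0003
gripper_force: 0.0
```

Request:
{"fn": "arm_command", "kwargs": {
  "steps": [
    [[0.8, 0, 0], [0, 0, 0], 0],
    [[1.6, 0, 0], [0, 0, 0], 0],
    [[2.4, 0, -0.1], [0, 0, 0], 0],
    [[3.2, 0, -0.1], [0, 0, 0], 0],
    [[4, 0, -0.1], [0, 0, 0], 0],
    [[4.8, 0, 0], [0, 0, 0], 0],
    [[5.6, 0, 0], [0, 0, 0], 0],
    [[5.8, 0, 0], [0, 0, 0], 0]
  ]
}}

```text
time: 3.22
position: [0.4916, 0.2323, 0.0846]
tcp_rot: [0.0, 0.794, 0.608, 0.001]
contact_force: [1.6, 0.6, -0.0]
opening: -0.0002
gripper_force: 0.0
```

```bash
python3 -c "
from h import *
o=arm.observe();print(inclamp(o['position']),o['contact_force'])
c=camera('wrist'); save(c,'w2.png',s=1.2)"
```

```text
[-0.10075537  0.00111447  0.08464038] [ 1.60757721  0.59489655 -0.01777216]
```

View pics/w2.png

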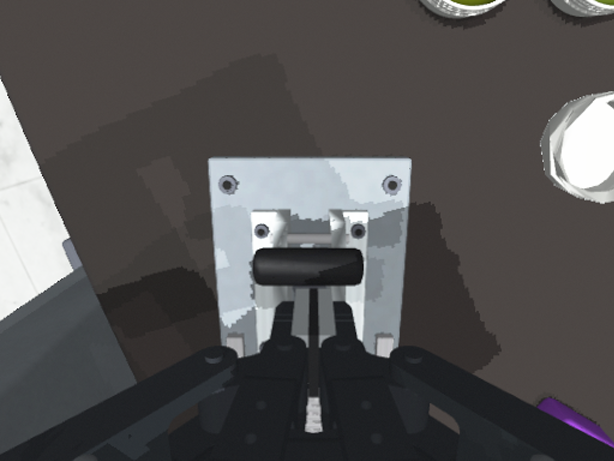

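The grip, at (308,266), has been carried past the top and is leaning back. I push slightly further, then lift straight up and move above the mould.

Request:
{"fn": "arm_command", "kwargs": {
  "steps": [
    [[0.6, 0, 0], [0, 0, 0], 0],
    [[0.6, 0, 0], [0, 0, 0], 0],
    [[0.6, 0, -2], [0, 0, 0], 0],
    [[0.6, 0, -5], [0, 0, 0], 0],
    [[0.6, 0, -7], [0, 0, 0], 0],
    [[0.6, 0, -7], [0, 0, 0], 0]
  ]
}}

```text
time: 3.77
position: [0.4951, 0.2369, 0.1581]
tcp_rot: [0.002, 0.795, 0.607, 0.004]
contact_force: [1.1, -0.0, -0.3]
opening: 0.0001
gripper_force: 0.0
```

```bash
python3 -c "
from h import *
c=camera('wrist')
f=cv2.cvtColor(c['frame'],cv2.COLOR_RGB2GRAY)
for n,x,z in (('thrown',-.130,.08),('latched',-.072,.088)): print(n,proj(c,[clamp(x,0,z)]).round(0))
save(c,'w3.png',s=1.2)
go(clamp(.08,0,.14),74.75)"
```

```text
thrown [[256. 174.]]
latched [[256. 258.]]
shift cm [-18.56  -0.24   1.59] rot [ 0.2 -0.1  0. ] t 3.8167 pos [0.494  0.2366 0.1563]
```

View pics/w3.png

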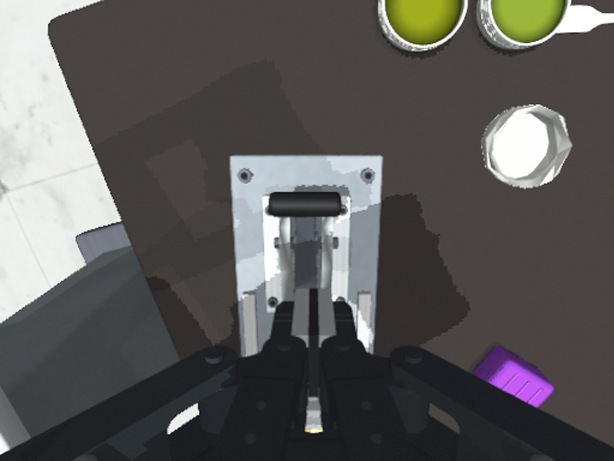

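The grip sits at (305,205), matching the predicted thrown-over position, so the pawl stays back. Now go in front of the bow handle.

Request:
{"fn": "arm_command", "kwargs": {
  "steps": [
    [[-18.7, -0.2, 1.5], [0, 0, 0], 0],
    [[-18.7, -0.2, 1.5], [0, 0, 0], 0],
    [[-18.7, -0.2, 1.5], [0, 0, 0], 0],
    [[-18.7, -0.2, 1.5], [0, 0, 0], 0],
    [[-18.7, -0.2, 1.5], [0, 0, 0], 0],
    [[-18.7, -0.2, 5], [0, 0, 0], 0],
    [[-18.7, -0.2, 9.6], [0, 0, 0], 0],
    [[-18.7, -0.2, 9.6], [0, 0, 0], 0]
  ]
}}

```text
time: 4.48
position: [0.4363, 0.0561, 0.0515]
tcp_rot: [-0.006, 0.795, 0.606, -0.006]
contact_force: [-1.9, 0.5, -0.4]
opening: -0.0002
gripper_force: 0.0
```

```bash
python3 -c "
from h import *
o=arm.observe();print(inclamp(o['position']),o['contact_force'])"
```

```text
[ 0.08379132 -0.00585128  0.05151044] [-1.85583098  0.4736098  -0.39468885]
```

Request:
{"fn": "arm_command", "kwargs": {
  "steps": [
    [[0, 0.3, -0.3], [0, 0, 0], 0],
    [[0.8, 0.3, -0.3], [0, 0, 0], 0],
    [[1.6, 0.3, -0.3], [0, 0, 0], 0],
    [[2.4, 0.3, -0.3], [0, 0, 0], 0],
    [[3.2, 0.3, -0.3], [0, 0, 0], 0],
    [[4, 0.3, -0.3], [0, 0, 0], 0],
    [[4.8, 0.3, -0.3], [0, 0, 0], 0],
    [[5.4, 0.3, -0.3], [0, 0, 0], 0]
  ]
}}

```text
time: 5.15
position: [0.4594, 0.109, 0.0623]
tcp_rot: [0.001, 0.794, 0.608, 0.001]
contact_force: [-0.5, -3.3, 1.8]
opening: 0.0001
gripper_force: 1.4
```

```bash
python3 -c "
from h import *
o=arm.observe();print(inclamp(o['position']),o['contact_force'])"
```

```text
[0.02669053 0.00250987 0.06228988] [-0.48500813 -3.26615827  1.83763895]
```

Request:
{"fn": "arm_command", "kwargs": {
  "steps": [
    [[0.5, -0.1, 0.3], [0, 0, 0], 0],
    [[0.9, -0.1, 0.3], [0, 0, 0], 0],
    [[1.2, -0.1, 0.3], [0, 0, 0], 0],
    [[1.4, -0.1, 0.3], [0, 0, 0], 0],
    [[1.4, -0.1, 0.3], [0, 0, 0], 0]
  ]
}}

```text
time: 5.57
position: [0.461, 0.122, 0.0581]
tcp_rot: [-0.0, 0.795, 0.607, -0.0]
contact_force: [-0.2, -0.3, -0.4]
opening: -0.0005
gripper_force: 0.0
```

Request:
{"fn": "arm_command", "kwargs": {
  "steps": [
    [[0.2, 0, 0], [0, 0, 0], 0],
    [[0.3, 0, 0], [0, 0, 0], 0],
    [[0.3, 0, 0], [0, 0, 0], 0]
  ]
}}

```text
time: 5.82
position: [0.4616, 0.1245, 0.0581]
tcp_rot: [-0.0, 0.795, 0.607, -0.0]
contact_force: [0.1, -1.7, -1.5]
opening: -0.0003
gripper_force: 0.7
```

```bash
python3 -c "
from h import *
o=arm.observe();print(inclamp(o['position']),o['contact_force'])"
```

```text
[0.01112943 0.00057471 0.05809057] [ 0.09978242 -1.72012317 -1.46142205]
```

Request:
{"fn": "arm_command", "kwargs": {
  "steps": [
    [[0.2, 0, 0], [0, 0, 0], 0],
    [[0.4, 0, 0], [0, 0, 0], 0],
    [[0.4, 0, 0], [0, 0, 0], 0]
  ]
}}

```text
time: 6.07
position: [0.4623, 0.1271, 0.0581]
tcp_rot: [0.0, 0.794, 0.608, -0.002]
contact_force: [-1.1, -9.0, -0.2]
opening: 0.0001
gripper_force: 4.8
```

Request:
{"fn": "arm_command", "kwargs": {
  "steps": [
    [[0.2, 0, 0], [0, 0, 0], 0],
    [[0.3, 0, 0], [0, 0, 0], 0],
    [[0.3, 0, 0], [0, 0, 0], 0]
  ]
}}

```text
time: 6.32
position: [0.4623, 0.1274, 0.0582]
tcp_rot: [0.001, 0.793, 0.609, -0.004]
contact_force: [-2.3, -21.6, 2.5]
opening: -0.0001
gripper_force: 11.2
```

```bash
python3 -c "
from h import *
o=arm.observe();print(inclamp(o['position']),o['contact_force'])"
```

```text
[0.00811754 0.00042642 0.05815272] [ -2.29259195 -21.60035294   2.52177976]
```

The force has risen to 21 N with no further motion, so the mould half is against its stop. Back off, rise, open the fingers and look at the bar.

Request:
{"fn": "arm_command", "kwargs": {
  "steps": [
    [[-1.5, 0, 0], [0, 0, 0], 0],
    [[-1.5, 0, 0], [0, 0, 0], 0],
    [[-2.5, 0, -3], [0, 0, 0], 0],
    [[-4.5, 0, -6], [0, 0, 0], 8.5],
    [[-7.7, 0, -8], [0, 0, 0], 8.5],
    [[-7.7, 0, -8], [0, 0, 0], 8.5],
    [[-7.7, 0, -8], [0, 0, 0], 8.5],
    [[-7.7, 0, -8], [0, 0, 0], 8.5]
  ]
}}

```text
time: 6.98
position: [0.4437, 0.0575, 0.1382]
tcp_rot: [-0.0, 0.795, 0.607, 0.0]
contact_force: [0.4, 1.0, 0.8]
opening: 0.0606
gripper_force: 0.0
```

```bash
python3 - <<'E'
from h import *
t=camera('top')
save(t,'t2.png',(100,160,240,250),5)
for n,x,z in (('bar',.081,.038),('handle',-.007,.079),('grip',-.130,.087)): print(n,(proj(t,[clamp(x,0,z)])-[100,160])*5)
w=camera('wrist')
h=cv2.cvtColor(w['frame'],cv2.COLOR_RGB2HSV); m=((h[:,:,0]>15)&(h[:,:,0]<40)&(h[:,:,1]>50)&(h[:,:,2]>110)).astype(np.uint8)
for name,c in (('wrist',w),('top',t)):
  h=cv2.cvtColor(c['frame'],cv2.COLOR_RGB2HSV); m=((h[:,:,0]>15)&(h[:,:,0]<40)&(h[:,:,1]>40)&(h[:,:,2]>110)).astype(np.uint8)
  if name=='top':
    k=np.zeros_like(m);k[195:240,180:225]=m[195:240,180:225];m=k
  m=cv2.morphologyEx(m,cv2.MORPH_CLOSE,np.ones((5,5),np.uint8))
  for q in cv2.findContours(m,cv2.RETR_EXTERNAL,cv2.CHAIN_APPROX_NONE)[0]:
    if cv2.contourArea(q)<150: continue
    p=ray(c,cv2.boxPoints(cv2.minAreaRect(q)),.037); print(name,cv2.boundingRect(q),inclamp(p.mean(0)).round(4),[(np.linalg.norm(p[i]-p[i-1]).round(4)) for i in (0,1)],[np.degrees(np.arctan2(*(p[i]-p[i-1])[1::-1])).round(1) for i in (0,1)])
go(clamp(.081,0,.06),74.75)
E
```

```text
bar [[498.06560084 277.86984029]]
handle [[307.91351498 229.7664513 ]]
grip [[ 48.73498776 161.5700199 ]]
wrist (424, 238, 88, 102) [0.1561 0.1837 0.037 ] [np.float64(0.1167), np.float64(0.0536)] [np.float64(133.6), np.float64(53.6)]
wrist (224, 165, 71, 52) [ 0.0749 -0.0012  0.037 ] [np.float64(0.0397), np.float64(0.0511)] [np.float64(73.0), np.float64(-15.2)]
shift cm [-0.09 -0.03  7.76] rot [-0.1 -0.   0.1] t 7.0833 pos [0.4433 0.058  0.1376]
```

View pics/t2.png

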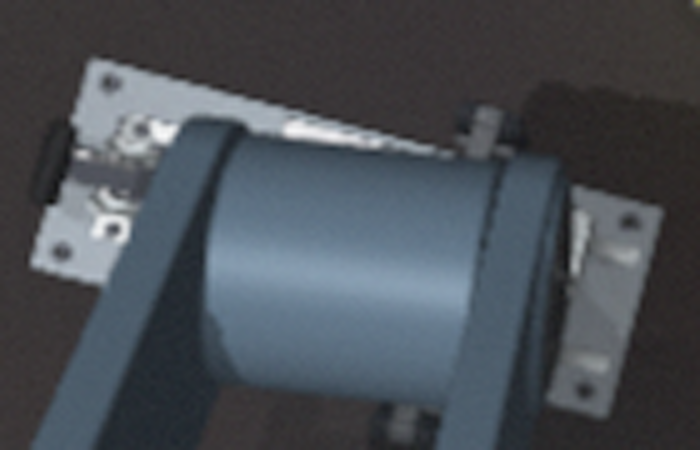

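The top view is blocked by the arm, though the pawl grip is seen thrown at (55,160). So I check the bar in the wrist view.

```bash
python3 - <<'E'
from h import *
w=camera('wrist'); save(w,'w4.png',s=1.2)
for n,x,y,z in (('bar-',.062,0,.038),('bar+',.1,0,.038),('fix',.1,0,.042),('fixback',.118,.0,.042),('handle',-.007,0,.072),('wallfront',-.060+.062,0,.04),('plate',.15,.055,.01),('plate',.15,-.055,.01)): print(n,proj(w,[clamp(x,y,z)])*1.2)
E
```

```text
bar- [[313.22364591 209.70366285]]
bar+ [[313.12567119 267.82764315]]
fix [[313.11454905 270.16863529]]
fixback [[313.07060589 296.29552278]]
handle [[313.35081421  87.01163858]]
wallfront [[313.39210732 107.17902325]]
plate [[387.24874507 316.92721455]]
plate [[238.95539536 316.59214287]]
```

View pics/w4.png

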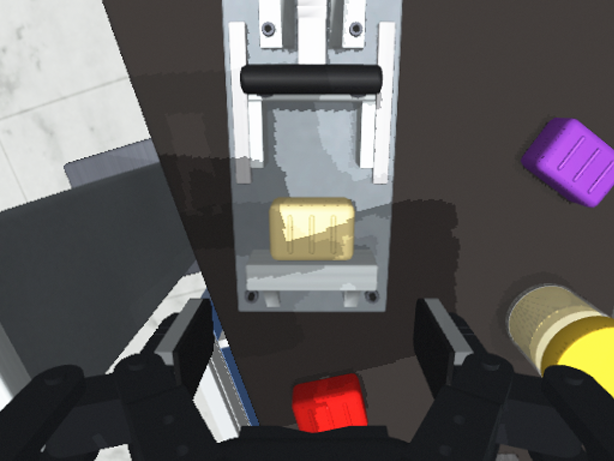

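The bar, at (313,230), is free. The fixed half at (312,278) and the plate edge at (312,311) are about 5 px above the prediction, so the bar centre is really near model x = 76.5 mm. The mould half is fully back and the handle is at (311,79). Now descend.

Request:
{"fn": "arm_command", "kwargs": {
  "steps": [
    [[0.4, 0, 4], [0, 0, 0], 6.8],
    [[0.4, 0, 7.7], [0, 0, 0], 6.8],
    [[0.4, 0, 9.5], [0, 0, 0], 6.8],
    [[0.4, 0, 11], [0, 0, 0], 6.8],
    [[0.4, 0, 11.7], [0, 0, 0], 6.8],
    [[0.4, 0, 12], [0, 0, 0], 6.8],
    [[0.4, 0, 12], [0, 0, 0], 6.8],
    [[0.4, 0, 12], [0, 0, 0], 6.8]
  ]
}}

```text
time: 7.8
position: [0.4449, 0.061, 0.0186]
tcp_rot: [0.0, 0.794, 0.607, 0.0]
contact_force: [0.6, -1.2, 0.1]
opening: 0.0682
gripper_force: 0.0
```

```bash
python3 - <<'E'
from h import *
o=arm.observe();print(inclamp(o['position']),o['contact_force'],o['opening'])
w=camera('wrist'); save(w,'w5.png',s=1.2)
E
```

```text
[0.07672519 0.00119509 0.01858217] [ 0.64310407 -1.20063784  0.11029162] 0.06819450822240009
```

View pics/w5.png

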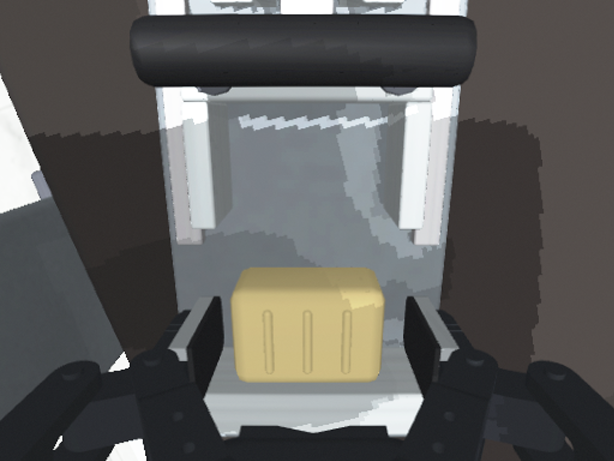

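The bar, at (307,325), stands between the pads at (210,340) and (415,340), with the centring about 1.5 mm off. Small correction, then close gently and lift a little.

Request:
{"fn": "arm_command", "kwargs": {
  "steps": [
    [[0, -0.15, 0.4], [0, 0, 0], 6.8],
    [[0, -0.15, 0.4], [0, 0, 0], 6],
    [[0, -0.15, 0.4], [0, 0, 0], 5.6],
    [[0, -0.15, 0.4], [0, 0, 0], 5],
    [[0, -0.15, 0.4], [0, 0, 0], 5],
    [[0, -0.15, 0.4], [0, 0, 0], 5],
    [[0, -0.15, 0.4], [0, 0, 0], 5]
  ],
  "newtons": 22
}}

```text
time: 8.43
position: [0.4433, 0.0612, 0.0148]
tcp_rot: [0.0, 0.795, 0.607, 0.0]
contact_force: [-0.8, 0.1, 5.9]
opening: 0.0536
gripper_force: 23.9
```

Request:
{"fn": "arm_command", "kwargs": {
  "steps": [
    [[0, 0, -0.5], [0, 0, 0], 5],
    [[0, 0, -1.5], [0, 0, 0], 5],
    [[0, 0, -3], [0, 0, 0], 5],
    [[0, 0, -5], [0, 0, 0], 5],
    [[0, 0, -8], [0, 0, 0], 5],
    [[0, 0, -11], [0, 0, 0], 5],
    [[0, 0, -12], [0, 0, 0], 5],
    [[0, 0, -12], [0, 0, 0], 5]
  ]
}}

```text
time: 9.1
position: [0.445, 0.061, 0.1369]
tcp_rot: [0.002, 0.795, 0.607, 0.002]
contact_force: [-1.1, 0.7, -1.1]
opening: 0.0538
gripper_force: 24.1
```

```bash
python3 - <<'E'
from h import *
o=arm.observe();print(inclamp(o['position']),o['contact_force'],o['opening'],o['joint_pos'].round(2))
w=camera('wrist'); save(w,'w6.png',s=1.2)
go([.481,-.2415,.12],-16)
E
```

```text
[0.07672545 0.00122284 0.13694582] [-1.07084912  0.70043192 -1.11433814] 0.05384365942129971 [-0.11  0.46  1.96 -0.    0.72  0.15]
shift cm [-28.22  11.52   1.58] rot [ 0.1 -0.2 90.8] t 9.15 pos [0.444  0.0611 0.1355]
```

View pics/w6.png

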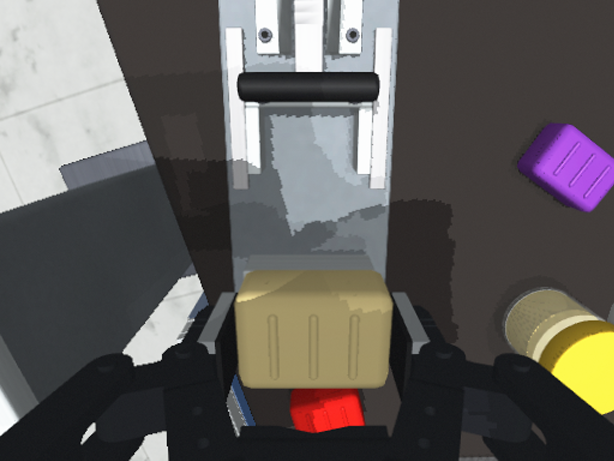

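The bar is held squarely between the pads at (313,328), and the mould half is still back. Carry it to the tray, turning 90° so it lies along the tray's axes.

Request:
{"fn": "arm_command", "kwargs": {
  "steps": [
    [[-2.5, 1, 0], [0, 0, 7], 5],
    [[-5, 2, 0], [0, 0, 14], 5],
    [[-7.5, 3, 0], [0, 0, 21], 5],
    [[-10, 4.1, 0], [0, 0, 28], 5],
    [[-12.5, 5.1, 0], [0, 0, 35], 5],
    [[-15, 6.1, 0], [0, 0, 42], 5],
    [[-17.5, 7.1, 0], [0, 0, 49], 5],
    [[-20, 8.2, 0], [0, 0, 56], 5]
  ]
}}

```text
time: 9.82
position: [0.4684, -0.154, 0.1325]
tcp_rot: [-0.001, 0.987, 0.16, -0.002]
contact_force: [1.1, -0.1, -0.7]
opening: 0.0533
gripper_force: 24.0
```

```bash
python3 - <<'E'
from h import *
go([.481,-.2415,.12],-16)
E
```

```text
shift cm [-1.57  8.7   1.23] rot [-0.1  0.2 34.4] t 9.8167 pos [ 0.4684 -0.154   0.1325]
```

Request:
{"fn": "arm_command", "kwargs": {
  "steps": [
    [[-0.3, 1.7, 0], [0, 0, 7], 5],
    [[-0.6, 3.5, 0], [0, 0, 14], 5],
    [[-0.9, 5.2, 0], [0, 0, 21], 5],
    [[-1.2, 7, 0], [0, 0, 28], 5],
    [[-1.6, 8.7, 0], [0, 0, 34.4], 5],
    [[-1.6, 8.7, 0], [0, 0, 34.4], 5],
    [[-1.6, 8.7, 3], [0, 0, 34.4], 5],
    [[-1.6, 8.7, 3], [0, 0, 34.4], 5]
  ]
}}

```text
time: 10.48
position: [0.4793, -0.2384, 0.0997]
tcp_rot: [-0.003, 0.991, -0.135, -0.005]
contact_force: [-1.2, 0.9, -0.8]
opening: 0.0535
gripper_force: 24.0
```

```bash
python3 - <<'E'
from h import *
go([.481,-.2415,.03],-16)
w=camera('wrist')
# tray/bars from the wrist view: check centre + bars
h=cv2.cvtColor(w['frame'],cv2.COLOR_RGB2HSV); m=((h[:,:,0]>15)&(h[:,:,0]<40)&(h[:,:,1]>40)&(h[:,:,2]>90)).astype(np.uint8)
m=cv2.morphologyEx(m,cv2.MORPH_CLOSE,np.ones((5,5),np.uint8))
for q in cv2.findContours(m,cv2.RETR_EXTERNAL,cv2.CHAIN_APPROX_NONE)[0]:
    if cv2.contourArea(q)<200: continue
    p=ray(w,cv2.boxPoints(cv2.minAreaRect(q)),.03); print(cv2.boundingRect(q),p.mean(0).round(4))
print(proj(w,[[.481,-.2415,.003],[.47+.065*.961,-.28-.065*.276,.014],[.47,-.28,.003]]).round(0))
print(arm.observe()['contact_force'])
E
```

```text
shift cm [0.31 0.28 6.96] rot [-0.2  0.6  0.4] t 10.4833 pos [ 0.4793 -0.2384  0.0997]
(196, 225, 131, 99) [ 0.4301 -0.2228  0.03  ]
(367, 212, 89, 61) [ 0.4274 -0.3298  0.03  ]
(380, 132, 95, 60) [ 0.4813 -0.3478  0.03  ]
(0, 78, 20, 68) [ 0.583  -0.1016  0.03  ]
[[267. 193.]
 [330. 102.]
 [321. 193.]]
[-0.57075152  0.40609398 -0.41662464]
```

Request:
{"fn": "arm_command", "kwargs": {
  "steps": [
    [[0.3, 0.1, 2], [0, 0, 0.4], 5],
    [[0.3, 0.1, 4.5], [0, 0, 0.4], 5],
    [[0.3, 0.1, 6.5], [0, 0, 0.4], 5],
    [[0.3, 0.1, 7.6], [0, 0, 0.4], 5],
    [[0.3, 0.1, 7.8], [0, 0, 0.4], 5],
    [[0.3, 0.1, 7.8], [0, 0, 0.4], 5],
    [[0.3, 0.1, 7.8], [0, 0, 0.4], 5]
  ]
}}

```text
time: 11.12
position: [0.4858, -0.2427, 0.0272]
tcp_rot: [0.0, 0.99, -0.139, 0.001]
contact_force: [0.4, 0.7, -0.5]
opening: 0.0539
gripper_force: 24.0
```

```bash
python3 - <<'E'
from h import *
go([.482,-.240,.0085],-16);print(arm.observe()['contact_force'])
E
```

```text
shift cm [-0.44 -0.16  1.87] rot [ 0.  -0.1  0. ] t 11.1167 pos [ 0.4858 -0.2427  0.0272]
[ 0.41342786  0.72028271 -0.46771917]
```

Request:
{"fn": "arm_command", "kwargs": {
  "steps": [
    [[-0.3, -0.1, 0.4], [0, 0, 0], 5],
    [[-0.3, -0.1, 0.8], [0, 0, 0], 5],
    [[-0.3, -0.1, 1.1], [0, 0, 0], 5],
    [[-0.3, -0.1, 1.3], [0, 0, 0], 5],
    [[-0.3, -0.1, 1.4], [0, 0, 0], 5],
    [[-0.3, -0.1, 1.4], [0, 0, 0], 5],
    [[-0.3, -0.1, 1.4], [0, 0, 0], 5]
  ]
}}

```text
time: 11.7
position: [0.4827, -0.2409, 0.0123]
tcp_rot: [-0.0, 0.99, -0.139, 0.0]
contact_force: [0.2, -0.2, -1.8]
opening: 0.0536
gripper_force: 24.0
```

Request:
{"fn": "arm_command", "kwargs": {
  "steps": [
    [[0, 0, 0.1], [0, 0, 0], 5],
    [[0, 0, 0.2], [0, 0, 0], 5],
    [[0, 0, 0.2], [0, 0, 0], 5],
    [[0, 0, 0.2], [0, 0, 0], 5]
  ]
}}

```text
time: 12.03
position: [0.4826, -0.2408, 0.0103]
tcp_rot: [-0.0, 0.99, -0.139, -0.0]
contact_force: [0.5, 0.5, -0.3]
opening: 0.0538
gripper_force: 24.0
```

Request:
{"fn": "arm_command", "kwargs": {
  "steps": [
    [[0, 0, 0.1], [0, 0, 0], 5],
    [[0, 0, 0.15], [0, 0, 0], 5],
    [[0, 0, 0.15], [0, 0, 0], 5],
    [[0, 0, 0.15], [0, 0, 0], 5]
  ]
}}

```text
time: 12.37
position: [0.4826, -0.2408, 0.0087]
tcp_rot: [-0.0, 0.99, -0.139, -0.0]
contact_force: [-1.1, 0.0, -0.5]
opening: 0.0536
gripper_force: 24.0
```

Request:
{"fn": "arm_command", "kwargs": {
  "steps": [
    [[0, 0, 0.07], [0, 0, 0], 5],
    [[0, 0, 0.1], [0, 0, 0], 5],
    [[0, 0, 0.1], [0, 0, 0], 5],
    [[0, 0, 0.1], [0, 0, 0], 5]
  ]
}}

```text
time: 12.7
position: [0.4827, -0.2409, 0.0078]
tcp_rot: [0.0, 0.99, -0.139, 0.0]
contact_force: [-0.7, -0.6, 0.1]
opening: 0.0535
gripper_force: 24.1
```

Request:
{"fn": "arm_command", "kwargs": {
  "steps": [
    [[0, 0, 0.05], [0, 0, 0], 5],
    [[0, 0, 0.1], [0, 0, 0], 5],
    [[0, 0, 0.1], [0, 0, 0], 5],
    [[0, 0, 0.1], [0, 0, 0], 5]
  ]
}}

```text
time: 13.03
position: [0.4827, -0.2409, 0.0078]
tcp_rot: [0.0, 0.99, -0.139, 0.0]
contact_force: [-0.0, 0.2, 7.6]
opening: 0.0539
gripper_force: 25.0
```

Firm contact at TCP z = 7.8 mm, as predicted. Release and withdraw upward.

Request:
{"fn": "arm_command", "kwargs": {
  "steps": [
    [[0, 0, 0], [0, 0, 0], 5.5],
    [[0, 0, 0], [0, 0, 0], 5.8],
    [[0, 0, 0], [0, 0, 0], 6.2],
    [[0, 0, 0], [0, 0, 0], 6.8],
    [[0, 0, 0], [0, 0, 0], 6.8],
    [[0, 0, -1.5], [0, 0, 0], 6.8],
    [[0, 0, -4], [0, 0, 0], 6.8],
    [[0, 0, -8], [0, 0, 0], 6.8]
  ]
}}

```text
time: 13.7
position: [0.4805, -0.2394, 0.0847]
tcp_rot: [-0.002, 0.99, -0.14, -0.003]
contact_force: [0.8, 0.6, 0.3]
opening: 0.068
gripper_force: 0.0
```

Request:
{"fn": "arm_command", "kwargs": {
  "steps": [
    [[0, 0, -4], [0, 0, 0], 6.8],
    [[0, 0, -8], [0, 0, 0], 6.8],
    [[0, 0, -12], [0, 0, 0], 6.8],
    [[0, 8, -14], [0, 0, 0], 6.8],
    [[0, 16, -14], [0, 0, 0], 6.8],
    [[0, 24, -14], [0, 0, 0], 6.8],
    [[0, 24, -14], [0, 0, 0], 6.8],
    [[0, 24, -14], [0, 0, 0], 6.8]
  ]
}}

```text
time: 14.37
position: [0.4247, -0.4411, 0.2257]
tcp_rot: [-0.0, 0.99, -0.139, 0.0]
contact_force: [1.3, -1.8, -0.2]
opening: 0.0679
gripper_force: 0.0
```

```bash
python3 - <<'E'
from h import *
print(arm.observe()['position'])
c=camera('top')
h=cv2.cvtColor(c['frame'],cv2.COLOR_RGB2HSV); m=((h[:,:,0]>15)&(h[:,:,0]<40)&(h[:,:,1]>50)&(h[:,:,2]>120)).astype(np.uint8)
k=np.zeros_like(m);k[130:245,180:385]=m[130:245,180:385]
k=cv2.morphologyEx(k,cv2.MORPH_CLOSE,np.ones((3,3),np.uint8))
for q in cv2.findContours(k,cv2.RETR_EXTERNAL,cv2.CHAIN_APPROX_NONE)[0]:
    if cv2.contourArea(q)<60: continue
    w=ray(c,cv2.boxPoints(cv2.minAreaRect(q)),.03); print(cv2.boundingRect(q),w.mean(0).round(4),[(np.linalg.norm(w[i]-w[i-1]).round(4),np.degrees(np.arctan2(*(w[i]-w[i-1])[1::-1])).round(1)) for i in (0,1)])
g=cv2.cvtColor(c['frame'],cv2.COLOR_RGB2GRAY)
for n,x,z in (('grip thrown',-.132,.087),('grip latched',-.073,.095),('handle open',-.01,.079),('handle shut',.053,.079)):
    u,v=proj(c,[clamp(x,0,z)])[0].round().astype(int); print(n,g[v-1:v+2,u-1:u+2].mean())
E
```

```text
[ 0.42468173 -0.44105722  0.22571983]
(345, 213, 24, 20) [ 0.4224 -0.3322  0.03  ] [(np.float64(0.0545), np.float64(71.2)), (np.float64(0.0372), np.float64(-19.8))]
(352, 191, 24, 19) [ 0.4781 -0.3507  0.03  ] [(np.float64(0.0567), np.float64(75.6)), (np.float64(0.0379), np.float64(-15.4))]
(307, 190, 24, 19) [ 0.4812 -0.239   0.03  ] [(np.float64(0.0543), np.float64(73.7)), (np.float64(0.0376), np.float64(-16.9))]
(236, 139, 27, 26) [ 0.6023 -0.0651  0.03  ] [(np.float64(0.0632), np.float64(-0.2)), (np.float64(0.0654), np.float64(-90.1))]
grip thrown 50.55555555555556
grip latched 114.55555555555556
handle open 73.77777777777777
handle shut 187.0
```

The bar lies 2 to 3 mm from the spot and aligned with the tray. The other bars and the jar are unmoved, the pawl is thrown and the mould half is back.

```bash
python3 -c "
from bench import arm
print(arm.sign_off())"
```

```text
the job is handed in; nothing more can be done
None
```

The job is handed in, with about 14.4 s used: the pawl is thrown right over, the mould half is against its stop, and the cast bar lies flat about 2.5 mm from the middle of the tray's empty half, with the other two bars and the jar where they were.

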